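# Find the lid with the wobbly handle

### The job

One of the three pan lids has a handle that has worked loose and rocks sideways; the other two are firm. Wiggle the handles across their bars while the lids sit on their pans to find the loose one, then set that lid down gently, flat and handle up, in the middle of the aluminium repair tray, and leave its handle leaning well over to one side so that anyone can see which it is. The two firm lids must end up seated on their own pans, and the mug, pepper mill and spoon must not be disturbed.

Things in the scene. Friction and masses are not known exactly. Their poses are not given: they have to be found in the camera images.
- lid_a: A round steel lid, 160 mm across and 6 mm thick, with a shallow round step 137 mm across and 10 mm deep under it that sits inside its pan's mouth with about 2.5 mm of side clearance. About 0.4 to 0.7 kg with its handle. Origin: centre of the disc's underside (the face that rests on the pan's rim, 10 mm above the step's underside); z up, x along the handle's bar. It starts seated on pan_a, its bar turned up to about 0.9 rad either way from straight ahead.
- grip_a (a point): Centre of the wooden bar of the handle of lid_a: a level round bar 90 mm long and 20 mm thick on two thin posts, its centre 45 mm above the lid's top face (51 mm above the lid's origin). x along the bar, y across it, z up along the posts. The point rocks with the handle.
- handle_a (a joint): Sideways lean of the handle of lid_a relative to its lid, rad, 0 upright, as it starts. The handle rocks about the line along its bar's direction in the lid's top face; positive leans the bar towards the lid's -y. A firm handle gives under 0.02 rad either way; a loose one rocks freely (under 1 N at the bar) to about 0.18 rad either way, 8 mm at the bar, and stays where it is left. It starts upright, so looks alone do not tell.
- lid_b: A round steel lid, 160 mm across and 6 mm thick, with a shallow round step 137 mm across and 10 mm deep under it that sits inside its pan's mouth with about 2.5 mm of side clearance. About 0.4 to 0.7 kg with its handle. Origin: centre of the disc's underside (the face that rests on the pan's rim, 10 mm above the step's underside); z up, x along the handle's bar. It starts seated on pan_b, its bar turned up to about 0.9 rad either way from straight ahead.
- grip_b (a point): Centre of the wooden bar of the handle of lid_b: a level round bar 90 mm long and 20 mm thick on two thin posts, its centre 45 mm above the lid's top face (51 mm above the lid's origin). x along the bar, y across it, z up along the posts. The point rocks with the handle.
- handle_b (a joint): Sideways lean of the handle of lid_b relative to its lid, rad, 0 upright, as it starts. The handle rocks about the line along its bar's direction in the lid's top face; positive leans the bar towards the lid's -y. A firm handle gives under 0.02 rad either way; a loose one rocks freely (under 1 N at the bar) to about 0.18 rad either way, 8 mm at the bar, and stays where it is left. It starts upright, so looks alone do not tell.
- lid_c: A round steel lid, 160 mm across and 6 mm thick, with a shallow round step 137 mm across and 10 mm deep under it that sits inside its pan's mouth with about 2.5 mm of side clearance. About 0.4 to 0.7 kg with its handle. Origin: centre of the disc's underside (the face that rests on the pan's rim, 10 mm above the step's underside); z up, x along the handle's bar. It starts seated on pan_c, its bar turned up to about 0.9 rad either way from straight ahead.
- grip_c (a point): Centre of the wooden bar of the handle of lid_c: a level round bar 90 mm long and 20 mm thick on two thin posts, its centre 45 mm above the lid's top face (51 mm above the lid's origin). x along the bar, y across it, z up along the posts. The point rocks with the handle.
- handle_c (a joint): Sideways lean of the handle of lid_c relative to its lid, rad, 0 upright, as it starts. The handle rocks about the line along its bar's direction in the lid's top face; positive leans the bar towards the lid's -y. A firm handle gives under 0.02 rad either way; a loose one rocks freely (under 1 N at the bar) to about 0.18 rad either way, 8 mm at the bar, and stays where it is left. It starts upright, so looks alone do not tell.
- pan_a: A steel stewpan with two small loop handles, 150 mm across (200 mm over the loops along its x), rim 85 mm above the counter. It does not move. Origin: centre of its underside. All three pans are alike.
- pan_b: A steel stewpan with two small loop handles, 150 mm across (200 mm over the loops along its x), rim 85 mm above the counter. It does not move. Origin: centre of its underside. All three pans are alike.
- pan_c: A steel stewpan with two small loop handles, 150 mm across (200 mm over the loops along its x), rim 85 mm above the counter. It does not move. Origin: centre of its underside. All three pans are alike.
- tray: The repair tray: a bare square aluminium tray, 220 mm by 220 mm outside, 22 mm high, walls and floor 5 mm thick, fixed to the counter. Origin: centre of its underside; x and y along its sides. It may stand at any place in the row, among the pans. With a lid lying flat in it the lid's origin is 15 mm and its bar's centre 66 mm above the counter.
- mug: Bystander: white mug, 80 mm across, 90 mm high, beyond the pans. Origin: centre of its underside.
- mill: Bystander: dark wooden pepper mill, 58 mm across, 168 mm high, beyond the pans. Origin: centre of its underside.
- spoon: Bystander: wooden spoon, 240 mm long, lying beyond the pans. Origin: under its middle.
There are look-alikes about, which are no part of the job. What is shaped like the lid_b but green is not meant.

How it is judged:
By the outcome, as a careful person would: the job done as asked, in the order asked, and still so for the second after the job is handed in, with the robot touching nothing.
It also fails if it takes over 72 s, if anything falls off the work surface, if the arm or the gripper's body presses on something with over 40 N, if the wrist force passes 120 N, or if a joint passes its speed limit or range.

### The arm

A 6-joint arm with a two-finger parallel gripper is mounted at the origin on the work surface. World frame = base frame: x ahead of the robot, y to its left, z up, the work surface at z = 0. Lengths are in mm, angles in rad, forces in N, time in s.
With the tool pointing down it reaches from about 300 to 775 mm from the base axis. Payload 14.6 kg.
Tool frame: the origin (TCP) lies between the finger pads; the fingertips stand 19 mm ahead of it and the grasp point (between the pads) is the TCP; z points along the fingers, y is the line along which they close (so a half turn about z gives the same grasp; the last joint's range is limited). The gripper opens to 94 mm and grips with 3 to 60 N. Pads are 16 mm wide; open, the fingers measure 119 mm over their backs; the gripper's body (75 mm by 177 mm) begins 78 mm behind the grasp point.
Start: joints at [-1.374, 0.3, 1.521, -0, 1.321, -0.067], TCP at [143.406, -530.965, 224.446] pointing down, gripper open.
Joint ranges: [-3.03, 3.03], [-0.79, 2.21], [0.23, 2.52], [-1.04, 4.18], [0, 3.07], [-2.55, 2.55]. Speed limits (rad/s): [2.22, 2.22, 2.57, 3.14, 3.14, 3.14].

### API

Orientations are given as [roll, pitch, yaw] about the fixed x, y, z axes, in that order (R = Rz(yaw) Ry(pitch) Rx(roll)).
In Python, from cell import monitor, imaging, job, find_in, trace gives the robot as it stands. The module is installed in compiled form; this text tells all that it offers.
- The arm moves only by the tool arm_command, never from a script. Its argument "steps" is a list of rows, each a list of 5 numbers: the opening, from 0 (shut) to 1 (fully open), then the shift along the tool's x, y, z in mm, then the turn about the tool's z in degrees. In form: [[gripper, dx, dy, dz, turn], ...]. A call has 1 to 20 rows; each row is the pose to reach, as a shift and turn from the pose commanded when the call began, along the tool's axes at that moment; what a row does not reach only later rows make up. A row lasts 1/8 s, in which the tool goes at most 62.5 mm and 10.7 degrees, less where a joint would pass 70% of its speed; a pose out of reach is approached as far as the arm can. A call with a gripper value outside its range is refused whole. The fingers move at their own pace and stop on an object; "force" is the grip in N (left out, the last holds). Time passes only in rows, so rows that repeat a pose let the fingers close. It gives the time, the measured TCP pose, the force, the opening and the grip force at its end, in the units of the state.
- monitor.read_state(): the state, without advancing time (a new reading comes with each control period).
- imaging.camera(name): name is "side" or "top" or "wrist"; returns a dict with "img" (384x512x3 uint8, red, green, blue), "mtx" (3x3 intrinsics, pixels), "D" ([k1, k2, p1, p2, k3] as OpenCV has them; the pictures are not rectified), "view" (4x4, takes a point from world to camera coordinates). Camera axes: x right, y down, z forward; pixel columns grow to the right and rows downward; lengths in mm; the calibration is good to about 2 mm. A picture is of the moment at which its call begins. There is no depth.
- job.sign_off(): hands the job in; it is judged then, once.
Trained networks look in a picture, given as the dict that the camera call returned (one of the last four; its "shot" number tells which), for a name from the list of things; names that differ only in an ending like _2 or _b are one class to them, and where a whole thing is asked for, a point or a joint stands for the part that bears it (a point fixed in the world has none). Each returns a list of dicts, best first, with "p" (0 to 1); they miss things now and then, are a little off and sometimes report something else, mostly with a low value. They report only what shows in the picture. A call takes as long as a camera call. They do not tell look-alikes from the thing itself.
- find_in(picture, target): "rect" ([centre column, centre row, width, height] in pixels, round what is visible of it).
- trace(picture, target): "region" (384x512 bool, what is visible of it) and "rect" ([centre column, centre row, width, height] in pixels, round what is visible of it).
The state is a dict: "clock": time; "joints": joint angles; "qd": joint speeds; "effort": joint torques, N m; "eef_pos": TCP position; "eef_rot": TCP orientation; "wrist_force": force on the tool from outside, world axes, zero at the start; "moment": the same for the moment, N m; "finger_gap": finger opening in mm; "finger_force": force on a finger pad.
Only numpy, scipy, OpenCV 4.12 (cv2) and the standard library are available. Lean on these libraries where they do the work, as an engineer would, in place of code of your own. Each camera call takes 0.05 s, during which the arm holds its last target. There are 200 camera calls.

## Working session

There is one attempt and no reset: what is moved stays moved. The work goes in short steps, Python scripts to look and compute and a tool call to move; the robot and the scene stay as the last step left them, time stands still between calls to the robot, and variables do not carry over. Pictures are saved under pics/ and viewed, at most 10 in all, crops included, and the job is handed in when it is done.

Besides the shell and the picture viewer there is one more tool, called after "Request:" as a command line: name --pt "numbers of a row" for each row, then --argument value for the rest. arm_command: Moves the arm, as the interface text tells. Its arguments: {"type":"object","properties":{"steps":{"type":"array","items":{"type":"array","items":{"type":"number"}}},"force":{"type":"number"}},"required":["steps"]}

```bash
mkdir -p pics; cat > h.py <<'E'
import numpy as np, cv2
from cell import monitor, imaging, job, find_in, trace
def save(c,n): cv2.imwrite('pics/'+n+'.png',c['img'][:,:,::-1])
def ray(c,uv):
    p=cv2.undistortPoints(np.array([[uv]],float),np.array(c['mtx'],float),np.array(c['D'],float))[0,0]
    V=np.array(c['view']);R=V[:3,:3];t=V[:3,3]
    return -R.T@t, R.T@np.array([p[0],p[1],1.])
def atz(c,uv,z):
    o,d=ray(c,uv); return o+d*(z-o[2])/d[2]
def proj(c,P):
    V=np.array(c['view']);r,_=cv2.Rodrigues(V[:3,:3])
    return cv2.projectPoints(np.array(P,float).reshape(-1,1,3),r,V[:3,3],np.array(c['mtx'],float),np.array(c['D'],float))[0][:,0]
E
python3 - <<'E'
from h import *
c=imaging.camera('top');s=imaging.camera('side')
cv2.imwrite('pics/both.png',cv2.resize(np.hstack([c['img'],s['img']])[:,:,::-1],(800,300),interpolation=cv2.INTER_AREA)); save(c,'top0')
for n in ['lid_a','grip_a','pan_a','tray','mug','mill','spoon']:
    z={'lid_a':91,'grip_a':136,'tray':22,'pan_a':85}.get(n,0)
    for d in find_in(c,n):
        print(n,round(d['p'],2),np.round(d['rect']),np.round(atz(c,d['rect'][:2],z)))
print(monitor.read_state())
E
```

```text
lid_a 0.79 [165. 287.  48.  43.] [201. 348.  91.]
lid_a 0.74 [169. 215.  48.  45.] [443. 344.  91.]
lid_a 0.71 [229. 191.  48.  46.] [529. 142.  91.]
lid_a 0.67 [275. 244.  42.  45.] [348. -17.  91.]
lid_a 0.66 [375. 217.  41.  49.] [ 442. -362.   91.]
lid_a 0.59 [137. 151.  41.  39.] [671. 471.  91.]
grip_a 0.74 [165. 212.  11.  27.] [448. 350. 136.]
grip_a 0.72 [230. 186.  10.  22.] [536. 135. 136.]
grip_a 0.72 [164. 288.  15.  29.] [196. 343. 136.]
grip_a 0.67 [378. 217.   8.  30.] [ 436. -360.  136.]
grip_a 0.43 [275. 244.  25.  12.] [344. -16. 136.]
pan_a 0.77 [177. 214.  35.  60.] [447. 319.  85.]
pan_a 0.73 [238. 210.   4.   5.] [464. 111.  85.]
tray 0.96 [311. 180.  63.  65.] [ 588. -151.   22.]
mug 0.74 [365. 148.  26.  36.] [ 717. -361.    0.]
mill 0.68 [181. 140.  21.  25.] [742. 328.   0.]
spoon 0.68 [260. 129.  19.  62.] [789.  32.   0.]
{'clock': 0.45, 'joints': array([-1.37361186e+00,  2.99910228e-01,  1.52104375e+00,  7.19157218e-06,
        1.32070298e+00, -6.66241259e-02]), 'qd': array([ 8.72979133e-04, -3.98803898e-04, -4.26601715e-04,  3.99328319e-05,
        4.50639818e-04,  1.17336439e-03]), 'effort': array([-2.51117726e-04, -5.31268394e+01, -3.52674615e+01,  7.08582276e-02,
        2.16431951e-02, -3.19592391e-05]), 'eef_pos': array([ 143.3981903 , -530.94856419,  224.42144096]), 'eef_rot': array([-3.14152895e+00, -1.12339377e-05,  2.63806811e-01]), 'wrist_force': array([-1.23711857, -0.0306854 , -1.19524216]), 'moment': array([-0.02810737,  0.02762477, -0.01424459]), 'finger_force': 0.0, 'finger_gap': 94.33746700864059}
```

View pics/top0.png

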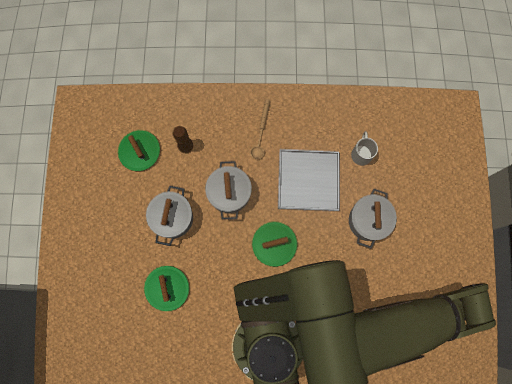

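The pan lids are the three steel ones, at pixels (169,215), (229,190) and (375,217). The green look-alikes at (139,150), (167,288) and (275,244) are not meant. The tray is at (310,180).

```bash
cat >> h.py <<'E'
def bars(c,z=136,minp=.3):
    out=[]
    for d in trace(c,'grip_a'):
        if d['p']<minp: continue
        m=d['region'].astype(np.uint8); cs,_=cv2.findContours(m,0,2)
        k=max(cs,key=cv2.contourArea).reshape(-1,2)
        W=np.array([atz(c,p,z)[:2] for p in k],np.float32)
        (cx,cy),(w,h),a=cv2.minAreaRect(W)
        a=np.radians(a if w>h else a+90); a=(a+np.pi/2)%np.pi-np.pi/2
        out.append((round(d['p'],2),np.round(d['rect']),np.round([cx,cy],1),round(a,3),np.round(sorted([w,h]))))
    return out
def move(P,bar,turn_ok=True):
    "tool-axis shift from present pose to world P; turn deg so that tool y is across the bar"
    s=monitor.read_state(); y=s['eef_rot'][2]
    d=np.array(P)-s['eef_pos']; tx=np.array([np.cos(y),np.sin(y),0]); ty=np.array([np.sin(y),-np.cos(y),0])
    t=(y-bar+np.pi/2)%np.pi-np.pi/2
    return np.round([d@tx,d@ty,-d[2],np.degrees(t)],1)
E
python3 - <<'E'
from h import *
c=imaging.camera('top')
for b in bars(c): print(*b)
img=c['img'][120:320,120:420,::-1]; cv2.imwrite('pics/crop.png',cv2.resize(img,(800,533)))
print(move([436,-360,300],0))
E
```

```text
0.76 [165. 287.  14.  25.] [198.4 344.2] 0.208 [24. 84.]
0.66 [275. 242.  26.  13.] [349.4 -16.1] -1.265 [22. 82.]
0.6 [165. 212.  14.  28.] [451.2 345. ] -0.153 [31. 93.]
0.47 [377. 217.   6.  28.] [ 445.3 -353.5] 0.001 [31. 88.]
0.43 [229. 187.   6.  22.] [536.8 143.4] 0.156 [22. 84.]
[327.  -88.7 -75.6  15.1]
```

View pics/crop.png

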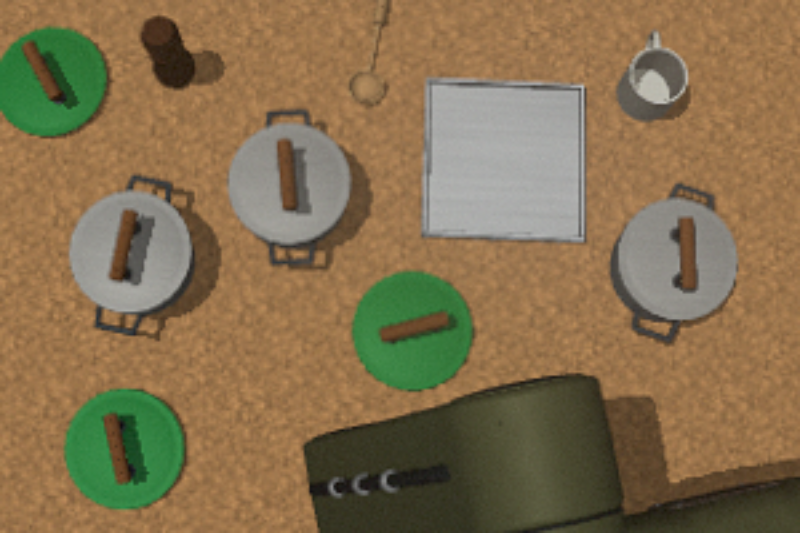

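The crop confirms the choice: three steel lids on pans with loops at crop (130,250), (290,180) and (680,258). The green ones lie on the counter. I'm moving over the right-hand lid first.

Request:
arm_command --pt "1 60 -16 -56 5" --pt "1 120 -33 -56 10" --pt "1 180 -50 -56 15" --pt "1 240 -66 -56 15" --pt "1 290 -80 -56 15" --pt "1 327 -89 -56 15" --pt "1 327 -89 -56 15" --pt "1 327 -89 -56 15" --pt "1 327 -89 -56 15"

```text
clock: 1.68
eef_pos: [435.1, -360.5, 280.6]
eef_rot: [3.141, -0.0, 0.001]
wrist_force: [0.4, -0.0, -0.2]
finger_gap: 94.0
finger_force: 0.0
```

```bash
python3 - <<'E'
from h import *
c=imaging.camera('wrist'); save(c,'w1')
s=monitor.read_state();print(s['clock'],s['eef_pos'],s['eef_rot'])
for b in bars(c): print(*b, move([*b[2],136],b[3]))
for d in find_in(c,'lid_a'): print(d['p'],d['rect'],atz(c,d['rect'][:2],91))
E
```

```text
1.725 [ 435.10977343 -360.46504788  280.60846474] [ 3.14140015e+00 -1.22065310e-04  5.25278694e-04]
0.88 [260. 177.  22. 100.] [ 443.9 -360.2] -0.008 [20. 92.] [  8.7  -0.2 144.6   0.5]
0.83 [ 20. 222.  40.  27.] [ 398.8 -119.9] -1.168 [16. 50.] [ -36.2 -240.5  144.6   67. ]
0.79 [261.4, 165.3, 153.1, 144.7] [ 447.12174498 -361.50377508   91.        ]
0.71 [34.9, 216.8, 69.7, 106.1] [ 388.81548963 -106.55768554   91.        ]
```

View pics/w1.png

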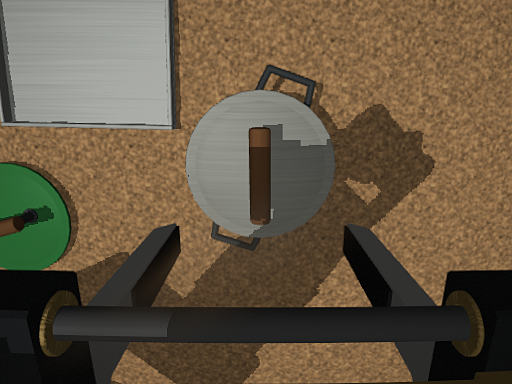

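The wrist view shows the steel lid centred at (260,164) with its bar at (260,177), pointing straight ahead. I'm descending, gripping lightly and wiggling.

Request:
arm_command --pt "0.7 9 0 50 0.5" --pt "0.6 9 0 90 0.5" --pt "0.6 9 0 120 0.5" --pt "0.6 9 0 135 0.5" --pt "0.6 9 0 144 0.5" --pt "0 9 0 144 0.5" --pt "0 9 0 144 0.5" --pt "0 9 0 144 0.5" --pt "0 9 0 144 0.5" --pt "0 9 0 144 0.5" --pt "0 9 0 144 0.5" --force 8

```text
clock: 3.2
eef_pos: [445.0, -359.8, 136.8]
eef_rot: [3.141, -0.0, -0.007]
wrist_force: [-0.2, 1.8, 4.1]
finger_gap: 19.7
finger_force: 8.0
```

Request:
arm_command --pt "0 0 2 0 0" --pt "0 0 4 0 0" --pt "0 0 6 0 0" --pt "0 0 6 0 0"

```text
clock: 3.7
eef_pos: [445.1, -364.0, 136.7]
eef_rot: [-3.138, 0.0, -0.006]
wrist_force: [-1.9, 16.0, 10.6]
finger_gap: 25.8
finger_force: 8.0
```

Request:
arm_command --pt "0 0 -3 0 0" --pt "0 0 -6 0 0" --pt "0 0 -9 0 0" --pt "0 0 -12 0 0" --pt "0 0 -12 0 0"

```text
clock: 4.32
eef_pos: [445.2, -356.2, 137.8]
eef_rot: [3.136, -0.002, -0.007]
wrist_force: [0.0, -15.4, 5.6]
finger_gap: 19.7
finger_force: 8.0
```

This one is firm: about 16 N each way. I'm recentring, releasing and rising to check that it's still seated.

Request:
arm_command --pt "0 0 3 0 0" --pt "0 0 6 0 0" --pt "0 0 6 0 0" --pt "0.5 0 6 0 0" --pt "0.7 0 6 0 0" --pt "0.7 0 6 0 0" --pt "0.7 0 6 -40 0" --pt "0.7 -9 6 -90 0" --pt "0.7 -9 6 -144 0" --pt "1 -9 6 -144 0" --pt "1 -9 6 -144 0"

```text
clock: 5.7
eef_pos: [435.7, -359.5, 279.5]
eef_rot: [-3.141, 0.001, -0.007]
wrist_force: [-0.4, -0.2, -1.3]
finger_gap: 82.2
finger_force: 0.0
```

```bash
python3 - <<'E'
from h import *
c=imaging.camera('wrist'); save(c,'w2')
s=monitor.read_state();print(s['clock'],s['eef_pos'],s['eef_rot'],s['wrist_force'])
for b in bars(c): print(*b)
for d in find_in(c,'lid_a'): print(d['p'],d['rect'],atz(c,d['rect'][:2],91))
print(move([525,142,280],0.1))
E
```

```text
5.75 [ 435.60260408 -359.42793452  278.9236196 ] [-3.13999076e+00  1.71319938e-03 -6.71048656e-03] [ 0.59002462  0.6329745  -0.57512717]
0.9 [ 21. 224.  40.  25.] [ 397.9 -118.7] -1.162 [17. 50.]
0.56 [261. 176.  22. 100.] [ 444.1 -360.4] -0.011 [21. 93.]
0.74 [38.7, 216.2, 69.4, 104.2] [ 392.12336723 -110.30833127   91.        ]
[  86.  -502.    -1.    -6.1]
```

The lid is unmoved. On to the next one, at (229,190) in the top picture.

Request:
arm_command --pt "1 10 -60 -1 -6" --pt "1 20 -120 -1 -6" --pt "1 30 -180 -1 -6" --pt "1 40 -240 -1 -6" --pt "1 50 -300 -1 -6" --pt "1 60 -360 -1 -6" --pt "1 70 -420 -1 -6" --pt "1 80 -470 -1 -6" --pt "1 86 -502 -1 -6" --pt "1 86 -502 -1 -6" --pt "1 86 -502 -1 -6" --pt "1 86 -502 -1 -6"

```text
clock: 7.35
eef_pos: [525.2, 140.7, 281.4]
eef_rot: [3.142, 0.0, 0.097]
wrist_force: [0.5, -1.2, 0.2]
finger_gap: 94.3
finger_force: 0.0
```

```bash
python3 - <<'E'
from h import *
c=imaging.camera('wrist'); save(c,'w3')
s=monitor.read_state();print(s['clock'],s['eef_pos'],s['eef_rot'])
for b in bars(c): print(*b, move([*b[2],136],b[3]))
for d in find_in(c,'lid_a'): print(d['p'],d['rect'],atz(c,d['rect'][:2],91))
E
```

```text
7.4 [525.26280957 140.74835389 281.46204903] [3.14153180e+00 2.41840009e-05 9.66564405e-02]
0.87 [260. 172.  23.  98.] [539.7 143.8] 0.103 [19. 90.] [ 14.6  -1.5 145.5  -0.4]
0.79 [ 58. 233.  44.  79.] [457.2 336.5] -0.165 [42. 92.] [ -48.9 -201.3  145.5   15. ]
0.61 [354. 297.  37.  17.] [417.1  34. ] -1.483 [21. 40.] [-118.    95.9  145.5  -89.5]
0.5 [ 4. 16.  7. 22.] [652.9 375.9] -0.057 [ 5. 13.] [ 149.7 -221.6  145.5    8.8]
0.87 [132.1, 361.5, 41.9, 45.0] [269.30315242 280.54687311  91.        ]
0.84 [360.7, 271.4, 110.0, 64.5] [424.50575799  14.10674647  91.        ]
0.76 [259.6, 159.4, 150.8, 151.1] [543.13380652 143.31816828  91.        ]
0.66 [28.6, 30.8, 55.0, 61.5] [649.88768699 383.552437    91.        ]
```

View pics/w3.png

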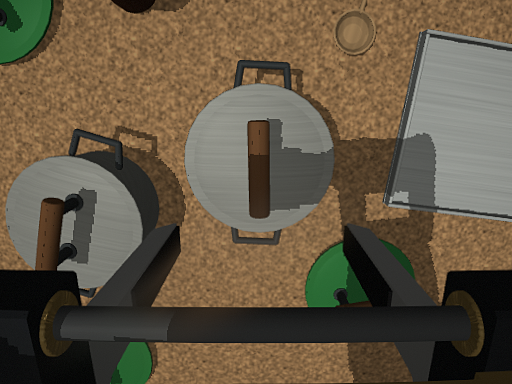

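The middle steel lid is centred at (260,158), with its bar at (260,170). I'll grip and wiggle it the same way.

Request:
arm_command --pt "0.7 14.5 -1.5 50 0" --pt "0.6 14.5 -1.5 90 0" --pt "0.6 14.5 -1.5 120 0" --pt "0.6 14.5 -1.5 135 0" --pt "0.6 14.5 -1.5 145 0" --pt "0 14.5 -1.5 145 0" --pt "0 14.5 -1.5 145 0" --pt "0 14.5 -1.5 145 0" --pt "0 14.5 -1.5 145 0" --pt "0 14.5 -1.5 145 0" --pt "0 14.5 -1.5 145 0" --force 8

```text
clock: 8.88
eef_pos: [539.7, 144.7, 136.8]
eef_rot: [-3.142, -0.001, 0.098]
wrist_force: [-2.0, 0.6, 4.8]
finger_gap: 19.9
finger_force: 8.0
```

Request:
arm_command --pt "0 0 2 0 0" --pt "0 0 4 0 0" --pt "0 0 6 0 0" --pt "0 0 6 0 0"

```text
clock: 9.38
eef_pos: [540.1, 138.4, 136.4]
eef_rot: [3.141, 0.0, 0.098]
wrist_force: [0.5, 1.7, 1.9]
finger_gap: 19.8
finger_force: 8.0
```

Request:
arm_command --pt "0 0 -3 0 0" --pt "0 0 -6 0 0" --pt "0 0 -9 0 0" --pt "0 0 -12 0 0" --pt "0 0 -12 0 0"

```text
clock: 10.0
eef_pos: [538.9, 150.9, 136.4]
eef_rot: [-3.141, -0.0, 0.098]
wrist_force: [0.8, -0.2, 1.8]
finger_gap: 20.1
finger_force: 8.0
```

This is the loose one: it followed ±6 mm with under 2 N. I'm bringing it upright, gripping harder and lifting.

Request:
arm_command --pt "0 0 3 0 0" --pt "0 0 6 0 0" --pt "0 0 6 0 0" --pt "0 0 6 0 0" --pt "0 0 6 -5 0" --pt "0 0 6 -10 0" --pt "0 0 6 -20 0" --pt "0 0 6 -35 0" --pt "0 0 6 -60 0" --pt "0 0 6 -100 0" --pt "0 0 6 -100 0" --pt "0 0 6 -100 0" --force 30

```text
clock: 11.5
eef_pos: [539.1, 144.4, 235.2]
eef_rot: [3.141, 0.002, 0.098]
wrist_force: [0.2, 0.7, -6.3]
finger_gap: 19.4
finger_force: 30.0
```

```bash
python3 - <<'E'
from h import *
s=monitor.read_state();print(s['clock'],s['eef_pos'],s['eef_rot'],s['wrist_force'],s['moment'],s['finger_gap'])
for n in ('top','wrist','side'):
    c=imaging.camera(n); save(c,'l_'+n)
    for d in trace(c,'tray')[:1]:
        m=d['region'].astype(np.uint8); k=max(cv2.findContours(m,0,2)[0],key=cv2.contourArea).reshape(-1,2)
        W=np.array([atz(c,p,22)[:2] for p in k],np.float32); print(n,d['p'],d['rect'],cv2.minAreaRect(W))
cv2.imwrite('pics/l.png',cv2.resize(np.hstack([imaging.camera('wrist')['img'],c['img']])[:,:,::-1],(800,300),interpolation=cv2.INTER_AREA))
E
```

```text
11.5 [539.06447013 144.42607966 235.22332825] [3.14135407e+00 1.61113645e-03 9.78984973e-02] [ 0.16098916  0.65193898 -6.26158465] [0.00622894 0.03018356 0.00173219] 19.414096410416835
wrist 0.58 [455.7, 136.6, 112.2, 208.2] ((594.4102783203125, -98.26634216308594), (150.6795654296875, 220.3332977294922), 88.74302673339844)
side 0.66 [223.5, 168.1, 90.0, 56.5] ((547.3613891601562, -135.35031127929688), (240.24136352539062, 142.0118865966797), 88.33718872070312)
```

View pics/l.png

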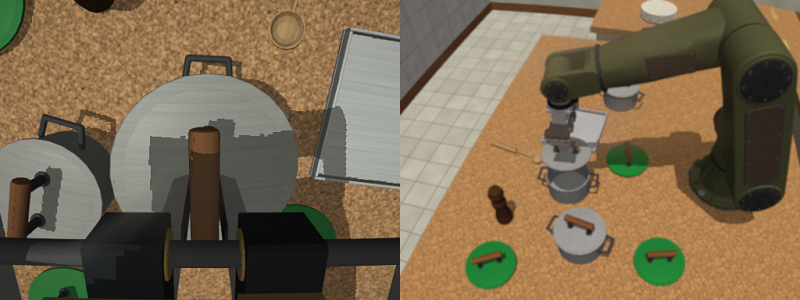

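The lid hangs level at wrist (205,150), and the tray is at the right edge (350,110). The tray estimates disagree, so I'll fit its outline in the first, unobstructed top picture.

```bash
python3 - <<'E'
from h import *
c=imaging.camera('top'); im=cv2.imread('pics/top0.png')
hsv=cv2.cvtColor(im,cv2.COLOR_BGR2HSV); m=((hsv[...,1]<50)&(hsv[...,2]>40)).astype(np.uint8)
_,lab=cv2.connectedComponents(m); m=(lab==lab[180,310]).astype(np.uint8)
k=max(cv2.findContours(m,0,1)[0],key=cv2.contourArea).reshape(-1,2); print(k.min(0),k.max(0))
for z in (0,22): print(z,cv2.minAreaRect(np.array([atz(c,p,z)[:2] for p in k],np.float32)))
for x,y in ((588,-151),(594,-133)):
  P=[[x+a,y+b,22] for a,b in((110,110),(110,-110),(-110,-110),(-110,110))]; print(x,y,proj(c,P).round(1).tolist())
w=imaging.camera('wrist')
for uv in ((441,35),(401,228)): print(uv,atz(w,uv,22).round(1))
a=cv2.resize(im[135:225,265:355],(600,600),interpolation=cv2.INTER_CUBIC)
q=((proj(c,P)+.5-[265,135])*600/90).astype(int); cv2.polylines(a,[q],1,(0,0,255),1)
P=[[588+a_,-151+b,22] for a_,b in((110,110),(110,-110),(-110,-110),(-110,110))]
q=((proj(c,P)+.5-[265,135])*600/90).astype(int); cv2.polylines(a,[q],1,(0,255,0),1)
cv2.imwrite('pics/tr.png',a)
E
```

```text
[278 149] [339 210]
0 ((595.8543090820312, -145.75820922851562), (224.22512817382812, 224.183837890625), 88.09961700439453)
22 ((590.4999389648438, -143.08126831054688), (221.25254821777344, 221.21173095703125), 88.09961700439453)
588 -151 [[280.5, 150.3], [340.1, 151.0], [342.0, 210.0], [280.7, 209.6]]
594 -133 [[275.5, 148.6], [335.2, 149.4], [337.0, 208.3], [275.7, 207.9]]
(441, 35) [704.  -29.3  22. ]
(401, 228) [488.2 -29.4  22. ]
```

View pics/tr.png

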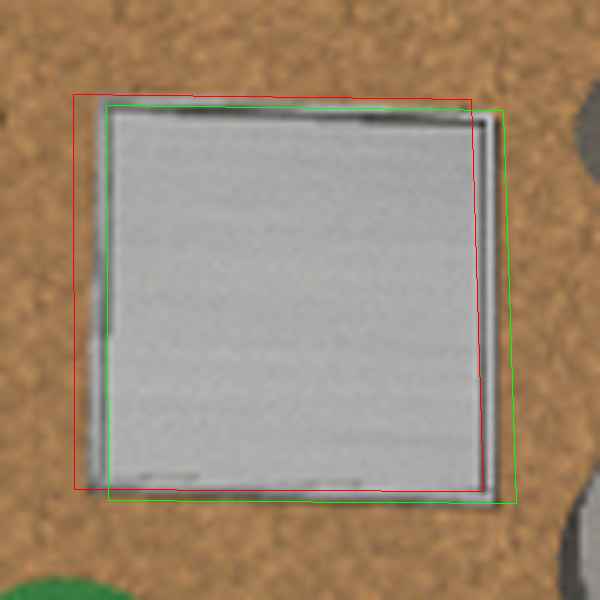

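The fitted outline lies between the red and green guesses, giving a tray centre of about (590,-144). I'm carrying the lid over.

Request:
arm_command --pt "0 2 20 0 0" --pt "0 5 55 0 0" --pt "0 8 95 0 0" --pt "0 11 140 0 0" --pt "0 14 185 0 0" --pt "0 17 225 0 0" --pt "0 20 260 0 0" --pt "0 22 282 0 0" --pt "0 22.5 292 0 0" --pt "0 22.5 292 0 0" --pt "0 22.5 292 30 0" --pt "0 22.5 292 70 0" --pt "0 22.5 292 105 0" --pt "0 22.5 292 125 0" --pt "0 22.5 292 130 0" --pt "0 22.5 292 130 0"

```text
clock: 13.95
eef_pos: [590.8, -143.2, 107.2]
eef_rot: [3.141, -0.001, 0.099]
wrist_force: [0.1, 0.1, -6.5]
finger_gap: 18.8
finger_force: 30.0
```

```bash
python3 - <<'E'
from h import *
s=monitor.read_state();print(s['clock'],s['eef_pos'],s['eef_rot'],s['wrist_force'])
c=imaging.camera('wrist'); t=imaging.camera('side')
P=[[590+a,-144+b,22] for a,b in((110,110),(110,-110),(-110,-110),(-110,110))]
im=c['img'][:,:,::-1].copy(); cv2.polylines(im,[proj(c,P).astype(int)],1,(0,0,255),1)
cv2.imwrite('pics/p1.png',cv2.resize(np.hstack([im,t['img'][:,:,::-1]]),(800,300),interpolation=cv2.INTER_AREA))
E
```

```text
13.95 [ 590.82406597 -143.23137931  107.15645386] [ 3.14141144e+00 -6.81259518e-04  9.86974164e-02] [ 0.13511926  0.05224605 -6.46286235]
```

View pics/p1.png

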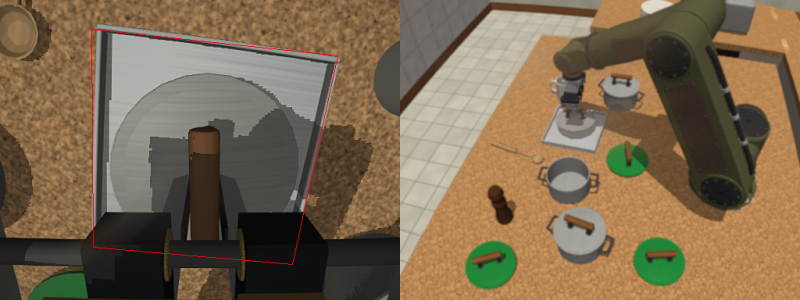

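The overlay matches the tray to within about 3 mm, with the true top edge slightly further out. I'm lowering gently with a 2 mm forward correction.

Request:
arm_command --pt "0 1 0.5 10 0" --pt "0 2 1 20 0" --pt "0 2 1 28 0" --pt "0 2 1 33 0" --pt "0 2 1 35 0" --pt "0 2 1 36.5 0" --pt "0 2 1 37.5 0" --pt "0 2 1 38.5 0" --pt "0 2 1 38.5 0"

```text
clock: 15.18
eef_pos: [592.6, -144.6, 67.9]
eef_rot: [-3.142, -0.0, 0.098]
wrist_force: [0.1, -0.3, -7.4]
finger_gap: 19.3
finger_force: 30.0
```

Request:
arm_command --pt "0 0 0 0.5 0" --pt "0 0 0 1 0" --pt "0 0 0 1.5 0" --pt "0 0 0 1.5 0"

```text
clock: 15.68
eef_pos: [592.7, -144.6, 67.1]
eef_rot: [3.141, -0.0, 0.098]
wrist_force: [-4.2, 1.4, 4.1]
finger_gap: 19.2
finger_force: 30.0
```

It's down: the force changed from -7 N to +4 N. I'm easing the grip and leaning the handle.

Request:
arm_command --pt "0 0 0 0 0" --pt "0 0 0 0 0" --pt "0 0 2 0 0" --pt "0 0 4 0.2 0" --pt "0 0 6 0.4 0" --pt "0 0 7 0.5 0" --pt "0 0 7.5 0.5 0" --pt "0 0 7.5 0.5 0" --force 5

```text
clock: 16.68
eef_pos: [593.4, -152.1, 65.9]
eef_rot: [3.141, -0.0, 0.098]
wrist_force: [0.2, 1.1, 0.1]
finger_gap: 19.5
finger_force: 5.0
```

Request:
arm_command --pt "0.4 0 0 0 0" --pt "0.6 0 0 0 0" --pt "0.6 0 0 0 0" --pt "0.6 0 0 0 0" --pt "0.6 0 0 -20 0" --pt "0.6 0 0 -60 0" --pt "0.6 -5 -3 -110 0" --pt "0.8 -15 -7 -160 0" --pt "1 -25 -7 -215 0" --pt "1 -25 -7 -215 0" --pt "1 -25 -7 -215 0"

```text
clock: 18.05
eef_pos: [567.5, -147.5, 281.1]
eef_rot: [3.142, -0.0, 0.098]
wrist_force: [-0.8, -1.3, -1.1]
finger_gap: 92.0
finger_force: 0.0
```

```bash
python3 - <<'E'
from h import *
s=monitor.read_state();print(s['clock'],s['eef_pos'],s['wrist_force'])
c=imaging.camera('wrist')
for b in bars(c,66): print(*b)
for d in find_in(c,'lid_a'): print(d['p'],d['rect'],atz(c,d['rect'][:2],21))
for d in trace(c,'tray')[:1]:
    k=np.argwhere(d['region'])[:,::-1]; k=cv2.convexHull(k.astype(np.int32)).reshape(-1,2)
    print(d['p'],cv2.minAreaRect(np.array([atz(c,p,22)[:2] for p in k],np.float32)))
cv2.imwrite('pics/p2.png',cv2.resize(np.hstack([c['img'],imaging.camera('side')['img']])[:,:,::-1],(800,300),interpolation=cv2.INTER_AREA))
E
```

```text
18.05 [ 567.53293317 -147.45819586  281.13286565] [-0.7691156  -1.30463721 -1.05048703]
0.8 [267. 149.  25.  83.] [ 593.8 -151.2] 0.109 [22. 90.]
0.71 [434. 276.  14.  20.] [ 459.9 -379.6] 1.191 [19. 27.]
0.67 [178. 297.  16.  16.] [393.2 -58.1] -0.135 [16. 24.]
0.86 [159.8, 278.1, 107.0, 53.5] [394.13844958 -22.55756937  21.        ]
0.65 [425.9, 269.2, 132.6, 77.4] [ 443.84106425 -391.93844684   21.        ]
0.59 [264.0, 143.2, 127.2, 124.7] [ 595.14493698 -148.93515792   21.        ]
0.35 [267.2, 149.5, 20.2, 86.4] [ 587.70832127 -153.71507256   21.        ]
0.7 ((592.9197387695312, -143.69297790527344), (220.51565551757812, 219.81385803222656), 88.23814392089844)
```

View pics/p2.png

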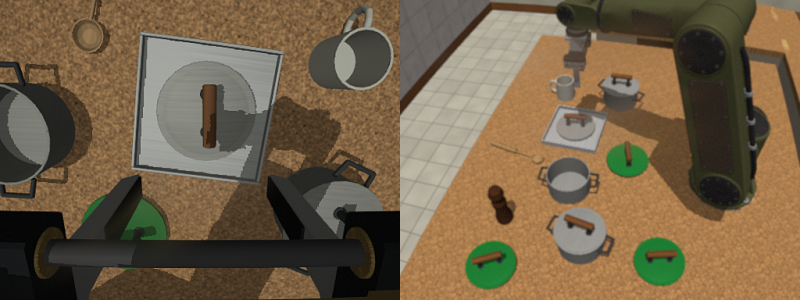

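The lid lies flat in the tray at (205,112), and the posts show to the left of the bar. I'm measuring the lean from the disc outline against the bar.

```bash
python3 - <<'E'
from h import *
c=imaging.camera('wrist'); save(c,'w9')
for d in trace(c,'lid_a'):
    if abs(d['rect'][0]-265)>10: continue
    k=cv2.convexHull(np.argwhere(d['region'])[:,::-1].astype(np.int32)).reshape(-1,2)
    W=np.array([atz(c,p,21)[:2] for p in k],np.float32); print(d['p'],d['rect'],cv2.minEnclosingCircle(W),cv2.fitEllipse(W))
a=c['img'][60:230,170:360,::-1]; a=cv2.resize(a,None,fx=3,fy=3,interpolation=cv2.INTER_CUBIC)
for L,col in ((np.array([592.7,-144.6]),(0,0,255)),(np.array([594,-148.9]),(0,255,0))):
    t=np.linspace(0,2*np.pi,80); P=np.c_[L[0]+80*np.cos(t),L[1]+80*np.sin(t),0*t+21]
    cv2.polylines(a,[((proj(c,P)+.5-[170,60])*3).astype(int)],1,col,1)
cv2.imwrite('pics/p3.png',a)
E
```

```text
0.78 [263.9, 141.3, 132.2, 122.7] ((593.6949462890625, -148.71160888671875), 79.9050064086914) ((593.6378784179688, -148.37782287597656), (158.2331085205078, 159.03456115722656), 132.66238403320312)
```

View pics/p3.png

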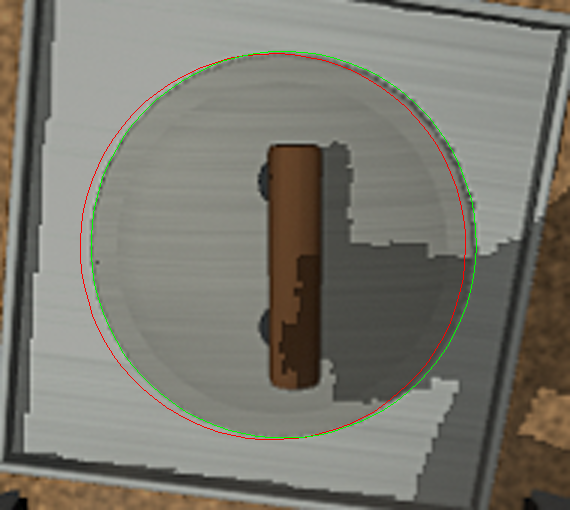

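The disc outline gives the lid at y -148.5 and the bar at -151.2, so it leans only about 3 mm because the lid slid with the grip. I'll push the bar the other way with one open finger. That can't lift the lid, and any slide goes toward the tray's centre.

Request:
arm_command --pt "0.4 10 3 55 0" --pt "0.4 20 5 100 0" --pt "0.4 25.8 6.8 140 0" --pt "0.4 25.8 6.8 170 0" --pt "0.4 25.8 6.8 195 0" --pt "0.4 25.8 6.8 208 0" --pt "0.4 25.8 6.8 214 0" --pt "0.4 25.8 6.8 214 0"

```text
clock: 19.4
eef_pos: [594.3, -151.8, 67.3]
eef_rot: [3.141, -0.0, 0.098]
wrist_force: [-0.3, 0.1, 0.5]
finger_gap: 37.6
finger_force: 0.0
```

Request:
arm_command --pt "0.4 0 -3 0 0" --pt "0.4 0 -6 0 0" --pt "0.4 0 -8 0 0" --pt "0.4 0 -10 0 0" --pt "0.4 0 -12 0 0" --pt "0.4 0 -13 0 0" --pt "0.4 0 -14 0 0" --pt "0.4 0 -15 0 0" --pt "0.4 0 -16 0 0" --pt "0.4 0 -16 0 0"

```text
clock: 20.65
eef_pos: [592.5, -135.7, 66.9]
eef_rot: [-3.141, 0.0, 0.098]
wrist_force: [0.4, 0.0, -0.1]
finger_gap: 37.6
finger_force: 0.0
```

Request:
arm_command --pt "0.4 0 -1 0 0" --pt "0.4 0 -2 0 0" --pt "0.4 0 -3 0 0" --pt "0.4 0 -4 0 0" --pt "0.4 0 -5 0 0" --pt "0.4 0 -5 0 0"

```text
clock: 21.4
eef_pos: [592.0, -130.7, 66.9]
eef_rot: [-3.141, 0.0, 0.098]
wrist_force: [0.5, -0.6, 0.5]
finger_gap: 37.9
finger_force: 0.0
```

Request:
arm_command --pt "0.4 0 4 0 0" --pt "0.4 0 10 0 0" --pt "0.4 0 13 0 0" --pt "0.4 0 13 -20 0" --pt "0.4 -5 16 -60 0" --pt "0.6 -15 16 -110 0" --pt "0.8 -25 16 -160 0" --pt "1 -25 16 -215 0" --pt "1 -25 16 -215 0" --pt "1 -25 16 -215 0"

```text
clock: 22.65
eef_pos: [568.4, -149.0, 282.0]
eef_rot: [-3.142, 0.0, 0.098]
wrist_force: [0.1, 0.3, -0.6]
finger_gap: 84.5
finger_force: 0.0
```

```bash
python3 - <<'E'
from h import *
s=monitor.read_state();print(s['clock'],s['eef_pos'])
c=imaging.camera('wrist'); save(c,'w10')
for b in bars(c,66)[:3]: print(*b)
for d in trace(c,'lid_a'):
    if abs(d['rect'][0]-265)>25: continue
    k=cv2.convexHull(np.argwhere(d['region'])[:,::-1].astype(np.int32)).reshape(-1,2)
    W=np.array([atz(c,p,21)[:2] for p in k],np.float32); print(d['p'],d['rect'],cv2.minEnclosingCircle(W))
a=c['img'][60:230,170:360,::-1]; a=cv2.resize(a,None,fx=2,fy=2)
b=cv2.resize(imaging.camera('side')['img'][110:230,190:325,::-1],(380,340))
cv2.imwrite('pics/p4.png',np.hstack([a,b]))
E
```

```text
22.65 [ 568.44275814 -149.04166887  282.0452676 ]
0.97 [257. 153.  26.  85.] [ 591.9 -143.6] 0.104 [25. 91.]
0.75 [176. 298.  20.  16.] [393.6 -58.2] -0.076 [17. 24.]
0.84 [262.4, 142.8, 128.5, 125.7] ((593.9617309570312, -148.3174591064453), 80.20895385742188)
```

View pics/p4.png

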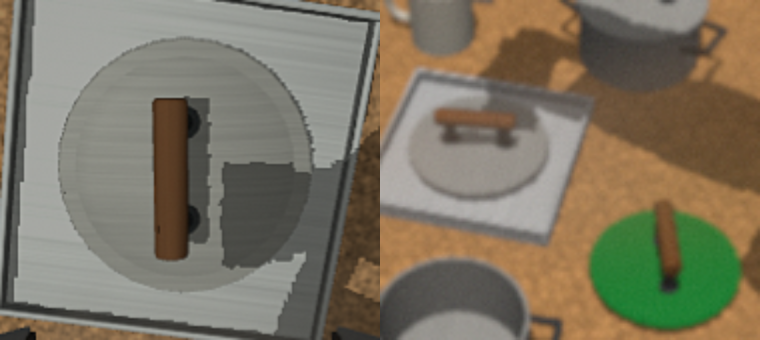

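The handle now leans left, with the posts visible to its right at crop (192,120). The lid hasn't moved. One more 4 mm push takes it to the stop, and any slide goes toward the tray's centre.

Request:
arm_command --pt "0.4 10 -3 55 0" --pt "0.4 20 -5 100 0" --pt "0.4 25.7 -5.5 140 0" --pt "0.4 25.7 -5.5 170 0" --pt "0.4 25.7 -5.5 195 0" --pt "0.4 25.7 -5.5 208 0" --pt "0.4 25.7 -5.5 215 0" --pt "0.4 25.7 -5.5 215 0" --pt "0.4 25.7 -10 215 0" --pt "0.4 25.7 -14 215 0" --pt "0.4 25.7 -16 215 0" --pt "0.4 25.7 -17 215 0" --pt "0.4 25.7 -18 215 0" --pt "0.4 25.7 -19 215 0" --pt "0.4 25.7 -20 215 0" --pt "0.4 25.7 -20 215 0"

```text
clock: 24.85
eef_pos: [592.5, -126.9, 67.1]
eef_rot: [3.141, -0.0, 0.098]
wrist_force: [1.1, -4.0, 4.1]
finger_gap: 37.4
finger_force: 2.2
```

Request:
arm_command --pt "0.4 0 4 0 0" --pt "0.4 0 8 0 0" --pt "0.4 0 10 0 0" --pt "0.4 0 10 -20 0" --pt "0.4 -5 14 -60 0" --pt "0.6 -15 14 -110 0" --pt "0.8 -25 14 -160 0" --pt "1 -25 14 -215 0" --pt "1 -25 14 -215 0" --pt "1 -25 14 -215 0"

```text
clock: 26.1
eef_pos: [568.6, -143.0, 282.0]
eef_rot: [-3.141, 0.0, 0.098]
wrist_force: [-0.8, -1.0, 0.0]
finger_gap: 84.1
finger_force: 0.0
```

```bash
python3 - <<'E'
from h import *
s=monitor.read_state();print(s['clock'],s['eef_pos'])
c=imaging.camera('wrist'); save(c,'w11')
for b in bars(c,66)[:3]: print(*b)
hsv=cv2.cvtColor(c['img'],cv2.COLOR_RGB2HSV); m=(hsv[...,0]<20)&(hsv[...,1]>90); 
for r in (130,150,170):
    q=np.where(m[r,200:320])[0]+200; print(r,q.min(),q.max(),atz(c,(q.min(),r),66)[:2],atz(c,(q.max()+1,r),66)[:2])
for d in trace(c,'lid_a'):
    if abs(d['rect'][0]-265)>25: continue
    k=cv2.convexHull(np.argwhere(d['region'])[:,::-1].astype(np.int32)).reshape(-1,2)
    W=np.array([atz(c,p,21)[:2] for p in k],np.float32); print(d['p'],d['rect'],cv2.minEnclosingCircle(W))
E
```

```text
26.1 [ 568.5570225  -142.99582088  282.01349572]
0.79 [261. 152.  25.  85.] [ 591.6 -140.3] 0.09 [25. 92.]
0.71 [180. 298.  16.  14.] [394.4 -57.5] 0.024 [17. 23.]
0.71 [268. 138. 197. 195.] [ 597.8 -143.4] -0.031 [198. 198.]
130 249 265 [ 613.85185522 -125.70227069] [ 615.70176549 -144.41242263]
150 249 265 [ 591.76747357 -127.69119457] [ 593.64670318 -146.67122502]
170 250 265 [ 569.157101   -130.86612886] [ 570.95503222 -148.99710775]
0.76 [266.4, 143.8, 130.7, 126.7] ((593.01025390625, -145.6414337158203), 81.00956726074219)
```

The bar is now about 8 mm to the side, at its stop, and the lid is within about 3 mm of the tray's centre. The gripper is clear, so I'm handing in.

```bash
python3 -c "
from cell import job; print(job.sign_off())"
```

```text
the job is handed in; nothing more can be done
None
```

The loose lid was the middle one: it lies flat in the repair tray, about 3 mm from centre, with its handle leaning to its stop, and the job was handed in at about 26 s; the right-hand lid tested firm and sits on its pan, while the left-hand lid I never touched or wiggled, taking it as firm once the loose one was found.

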